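# Slide the drill-guide board into its locating notches and hold it down

### The arm

A 6-joint arm with a two-finger parallel gripper is mounted at the origin on a cart in front of the work surface, level with it; the furniture and walls round the work are solid. World frame = base frame: x ahead of the robot, y to its left, z up, the work surface at z = 0. Lengths are in m, angles in rad, forces in N, time in s.
With the tool pointing down it reaches from about 0.4 to 0.925 m from the base axis. Payload 3.4 kg.
Tool frame: the origin (TCP) lies between the finger pads, 19 mm behind the fingertips; this is the grasp point; z points along the fingers, y is the line along which they close (so a half turn about z gives the same grasp; the last joint's range is limited). The gripper opens to 85 mm and grips with 20 to 120 N. Pads are 22 mm wide; open, the fingers measure 114 mm over their backs; the gripper's body (76 mm by 85 mm) begins 54 mm behind the grasp point. The pads swing forward as they close: fully open they stand 13 mm farther back than shut.
Start: joints at [-1.333, 0.307, 1.506, -0, 1.328, -0.073], TCP at [0.176, -0.547, 0.25] pointing down, gripper open.
Joint ranges: [-3.12, 3.12], [-1.05, 2.28], [0.14, 2.33], [-1.42, 4.57], [0.1, 2.73], [-2.68, 2.68]. Speed limits (rad/s): [2.57, 2.57, 3.14, 3.14, 3.14, 3.14].

### API

Orientations are given as a unit quaternion [w, x, y, z].
In Python, from cell import ctrl gives the robot as it stands. The module is installed in compiled form; this text tells all that it offers.
- The arm moves only by the tool servo_tool, never from a script. Its argument "targets" is a list of rows, each a list of 7 numbers: the turn, a rotation vector about the tool's x, y, z each as a share of 4 degrees, from -1 to 1, then the shift along the tool's x, y, z each as a share of 0.03 m, from -1 to 1, then the closure, from 0 (fully open) to 1 (shut). In form: [[ax, ay, az, x, y, z, jaw], ...]. A call has 1 to 8 rows; each row shifts and turns the commanded pose from where the row before left it, along the tool's axes as they then stand; what a row does not reach is not made up. A row lasts 1/10 s, in which the tool goes at most 50 mm and 8.59 degrees, less where a joint would pass 70% of its speed; a pose out of reach is approached as far as the arm can. A call with a number of a shift or a turn outside -1 to 1 is refused whole. A call with a gripper value outside its range is refused whole. The fingers move at their own pace and stop on an object; "force" is the grip in N (left out, the last holds). Time passes only in rows, so rows that do not move let the fingers close. It gives the time, the measured TCP pose, the force, the opening and the grip force at its end, in the units of the state.
- ctrl.sense(): the state, without advancing time (a new reading comes with each control period).
- ctrl.capture(name): name is "side" or "top" or "wrist"; returns (picture, depth): 480x640x3 uint8, red, green, blue; 480x640 float32, m along the optical axis (not along the pixel's ray), 0 where there is no reading.
- ctrl.camera_model(name): a dict with "vertical_fov" (degrees; the focal length in pixels is half the picture's height over the tangent of half this angle, whatever the lens; pixels are square), "cx", "cy" (the principal point, pixels), "xyz" and "attitude" of the camera in the world. Camera axes: x right, y down, z forward; pixel columns grow to the right and rows downward; lengths in m; the calibration is good to about 2 mm. The wrist camera is an equidistant fisheye: a pixel r from the principal point sees the ray r / f radians off the axis. A picture is of the moment at which its call begins: read the wrist's pose just before it. camera_model takes no time and is no camera call; for the wrist camera it gives the pose at the moment of the call.
- ctrl.sign_off(): hands the job in; it is judged then, once.
Trained networks look in the newest picture that a camera, given by its name, has taken for a name from the list of things; names that differ only in an ending like _2 or _b are one class to them, and where a whole thing is asked for, a point or a joint stands for the part that bears it (a point fixed in the world has none). Each returns a list of dicts, best first, with "conf" (0 to 1); they miss things now and then, are a little off and sometimes report something else, mostly with a low value. They report only what shows in the picture. A call takes as long as a camera call.
- ctrl.cut_out(camera, thing): "mask" (480x640 bool, what is visible of it) and "centre" ([column, row] in pixels, amid what is visible of it).
- ctrl.pinpoint(camera, thing): "centre" ([column, row] in pixels: a listed point, or the origin of a listed thing).
The state is a dict: "time": time; "q": joint angles; "qd": joint speeds; "joint_efforts": joint torques, N m; "eef_pos": TCP position; "ee_rot": TCP orientation; "contact_force": force on the tool from outside, world axes, zero at the start; "wrist_torque": the same for the moment, N m; "width": finger opening in m; "grasp_force": force on a finger pad.
Only numpy, scipy, OpenCV 4.12 (cv2) and the standard library are available. Lean on these libraries where they do the work, as an engineer would, in place of code of your own. Each camera call takes 0.05 s, during which the arm holds its last target. There are 200 camera calls.

### The job

On the wooden drilling jig, push the drill-guide board (the one with two steel bushes) along the rails with the fingertips until it drops into the locating notches. Then press down on the middle of the board, between the bushes, with the fingertips and finish while still pressing it down, firmly enough to hold it for drilling. Do not pick up or lift anything, and leave the plain board on the rails and the things lying round the jig where they are.

Things in the scene. Friction and masses are not known exactly. Their poses are not given: they have to be found in the camera images.
- jig: Wooden drilling jig, fixed, 204 x 410 x 56 mm. Origin: centre of its underside, on the table; y along the rails, x across, z up. Two rails, tops 40 mm up, at x = +-55 to +-89, y = -190 to +190 mm; outside them cheeks (x = +-90 to +-102, 56 mm high) guide the boards' ends. Between the rails lies a fixed maple blank, top 30 mm up.
- seat (a point): Middle of the jig between the rails, level with their tops (40 mm): the guide board is over its notches when its centre is here. Each rail has two notches, 9 mm deep, 28 mm long, one in its inner half 24 mm to -y, one in its outer half 24 mm to +y of here; the lugs have 4 mm play each way along y
- guide: Drill-guide board, loose, about 0.3 kg: plywood 177 (x) x 80 (y, along the rails) x 16 mm, axes as the jig's, with two steel bushes (22 mm wide, 3.5 mm proud) at x = +-62 mm and four lugs 8 mm deep below. Origin: centre between the lugs' feet; plywood 8 to 24 mm above it. Starts riding on the rails (origin 40 mm up), 95 to 135 mm from the jig's middle towards +y or -y
- guide_top (a point): Centre of the guide board's top face: 64 mm above the table while riding on the rails, 56 mm (flush with the cheeks) once dropped in. Friction alone resists the slide, about 1 to 3 N; pushed slowly, the board falls in by its own weight, and the notch ends then stop it rigidly
- plain: A second, plain board on the same rails, the same size and lugs but without bushes; origin as for the guide board. It lies 95 to 135 mm from the jig's middle on the other side from the guide board and is to be left alone; it does not reach the guide board's seat.
- sanding_block: Bystander: beech sanding block 62 x 105 x 30 mm on the table beyond the jig; origin at the centre of its underside.
- pencil: Bystander: pencil, 170 mm long, on the table on the robot's side of the jig; origin at the centre of its underside.
- walnut_bar: Bystander: dark walnut offcut 22 x 95 x 22 mm on the table on the robot's side of the jig; origin at the centre of its underside.

How it is judged:
By the outcome, as a careful person would: the job done as asked, in the order asked, and still so for the second after the job is handed in, while the arm keeps its last pose, push and grip.
It also fails if it takes over 37 s, if anything falls off the work surface, if the arm or the gripper's body presses on something with over 40 N, if the wrist force passes 120 N, or if a joint passes its speed limit or range.

## Working session

There is one attempt and no reset: what is moved stays moved. The work goes in short steps, Python scripts to look and compute and a tool call to move; the robot and the scene stay as the last step left them, time stands still between calls to the robot, and variables do not carry over. Pictures are saved under pics/ and viewed, at most 10 in all, crops included, and the job is handed in when it is done.

Besides the shell and the picture viewer there is one more tool, called after ">>>" by a JSON object that holds its "name" and its "arguments", one argument or row to a line. servo_tool: Moves the arm, as the interface text tells. Shift numbers are shares of 0.03 m and turn numbers shares of 4 degrees, none past 1 either way. Its arguments: {"type":"object","properties":{"targets":{"type":"array","items":{"type":"array","items":{"type":"number","minimum":-1,"maximum":1}}},"force":{"type":"number"}},"required":["targets"]}

```bash
mkdir -p pics
cat > h.py <<'E'
import numpy as np, cv2
from cell import ctrl
from scipy.spatial.transform import Rotation as R
def rot(a):
    a=np.array(a,float)
    return a if a.shape==(3,3) else R.from_quat(a[[1,2,3,0]]).as_matrix()
def cam(n):
    m=ctrl.camera_model(n); f=240/np.tan(np.radians(m['vertical_fov'])/2)
    return f,m['cx'],m['cy'],np.array(m['xyz']),rot(m['attitude'])
def cloud(n,d):
    f,cx,cy,t,A=cam(n); v,u=np.mgrid[:480,:640]
    P=np.stack([(u-cx)/f*d,(v-cy)/f*d,d],-1); return P@A.T+t
def onz(n,uv,z):
    f,cx,cy,t,A=cam(n); r=A@np.array([(uv[0]-cx)/f,(uv[1]-cy)/f,1]); return t+r*(z-t[2])/r[2]
E
python3 - <<'E'
from h import *
s=ctrl.sense();print(s['time'],s['eef_pos'],s['ee_rot'],s['contact_force'])
for n in('top','side'):
    p,d=ctrl.capture(n);cv2.imwrite(f'pics/{n}0.png',p[...,::-1]);print(n,ctrl.camera_model(n))
    C=cloud(n,d)
    for th in('guide','plain','jig','sanding_block','pencil','walnut_bar'):
        for o in ctrl.cut_out(n,th)[:1]:
            m=o['mask']&(d>0);print(th,round(o['conf'],2),o['centre'],m.sum(),np.median(C[m],0).round(3))
    for th,z in(('guide_top',.064),('seat',.04),('guide',.04),('plain',.04),('jig',0)):
        for o in ctrl.pinpoint(n,th)[:2]: print('pt',th,round(o['conf'],2),o['centre'],onz(n,o['centre'],z).round(4))
E
```

```text
0.0 [ 0.17566141 -0.54681844  0.24907574] [-1.02446254e-03  9.87946838e-01  1.54790145e-01 -8.83239475e-05] [0.8238491  0.68730026 0.60090265]
top {'vertical_fov': 42.558781522212584, 'cx': 313.9640927468211, 'cy': 230.1397920069018, 'xyz': array([0.36325383, 0.17093649, 0.91295614]), 'attitude': array([-0.07251035,  0.7173232 , -0.68954831,  0.06864987])}
guide 0.59 [260.1, 252.7] 7161 [0.503 0.252 0.063]
plain 0.63 [443.0, 243.2] 7284 [ 0.524 -0.001  0.063]
jig 0.9 [352.8, 251.4] 24684 [0.514 0.121 0.032]
sanding_block 0.67 [371.7, 142.8] 2966 [0.678 0.095 0.029]
pencil 0.67 [438.6, 343.4] 977 [ 0.389 -0.006  0.007]
walnut_bar 0.57 [314.3, 340.3] 1102 [0.384 0.172 0.021]
pt guide_top 0.77 [260.8, 249.1] [0.5053 0.2522 0.064 ]
pt seat 0.89 [357.6, 245.3] [0.5203 0.1157 0.04  ]
pt guide 0.59 [262.1, 250.2] [0.5077 0.2525 0.04  ]
pt plain 0.93 [438.8, 240.7] [ 0.5316 -0.001   0.04  ]
pt jig 0.61 [354.6, 250.4] [0.5195 0.1174 0.    ]
side {'vertical_fov': 57.1680486708743, 'cx': 312.7351935433308, 'cy': 239.11231340123334, 'xyz': array([ 0.32836527, -0.55656241,  0.47858102]), 'attitude': array([-0.50026996,  0.85529377, -0.10887296,  0.07968196])}
guide 0.87 [286.3, 223.6] 1970 [0.501 0.231 0.064]
plain 0.64 [333.8, 287.6] 4061 [ 0.523 -0.019  0.065]
jig 0.88 [317.9, 313.4] 11702 [ 0.515 -0.006  0.031]
pencil 0.94 [253.5, 334.0] 548 [ 0.391 -0.026  0.009]
walnut_bar 0.75 [234.3, 268.2] 538 [0.386 0.156 0.022]
pt guide_top 0.78 [288.8, 217.4] [0.5129 0.2595 0.064 ]
pt guide_top 0.49 [251.4, 337.7] [ 0.3811 -0.0918  0.064 ]
pt seat 0.69 [310.6, 260.4] [0.5235 0.1204 0.04  ]
pt guide 0.61 [287.4, 225.3] [0.5121 0.2699 0.04  ]
pt plain 0.58 [333.6, 293.4] [0.5338 0.0108 0.04  ]
```

View pics/top0.png

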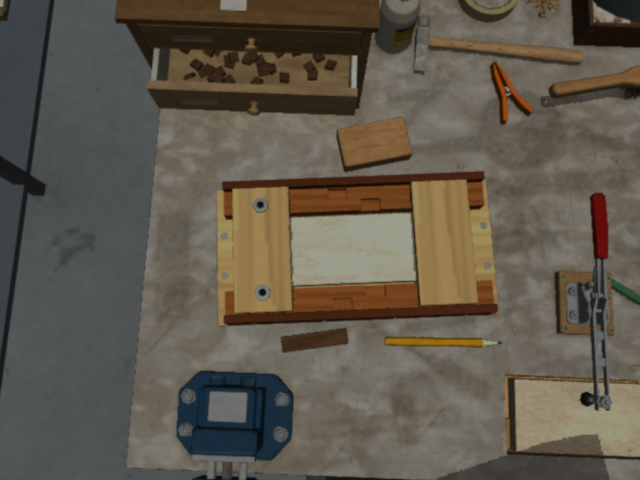

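View pics/side0.png

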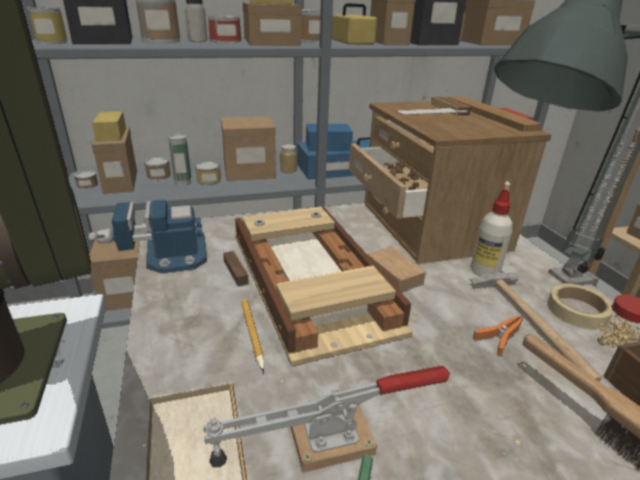

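Run:
```python
from h import *
p,d=ctrl.capture('top');C=cloud('top',d)
for th in('guide','plain','jig'):
    o=ctrl.cut_out('top',th)[0];m=o['mask']&(d>0)
    if th!='jig': m&=(C[...,2]>.058)&(C[...,2]<.072)
    X=C[m]
    r=cv2.minAreaRect((X[:,:2]*1000).astype(np.float32));print(th,r)
    r=cv2.minAreaRect(np.argwhere(m)[:,::-1].astype(np.int32));
    print(np.array([onz('top',c,.064 if th!='jig' else .056)[:2] for c in cv2.boxPoints(r)]).round(4).tolist(), np.median(X[:,2]))
```

```text
guide ((507.2066345214844, 252.45057678222656), (178.75189208984375, 80.0765151977539), 4.654637813568115)
[[0.5916, 0.3016], [0.5977, 0.2194], [0.4205, 0.2052], [0.4147, 0.284]] 0.06348900885199754
plain ((527.4743041992188, -2.4154014587402344), (177.72265625, 80.32502746582031), 4.603594779968262)
[[0.6106, 0.0454], [0.6202, -0.0364], [0.4425, -0.0476], [0.4335, 0.031]] 0.06293213075910953
jig ((520.0472412109375, 118.5932846069336), (210.62216186523438, 410.545654296875), 4.635221481323242)
[[0.6018, 0.33], [0.6351, -0.0752], [0.4281, -0.0797], [0.3969, 0.3068]] 0.03156762136286684
```

The pictures match the networks. The guide board is on the left with bushes at (260,204) and (262,292), and the plain board is on the right near (440,242). I'll turn the tool so its y lies along the jig's x, at about 4.6°.

>>> {"name": "servo_tool", "arguments": {
  "targets": [
    [0,0,-1,0,0,0,0.3],
    [0,0,-1,0,0,0,0.3],
    [0,0,-1,0,0,0,0.3],
    [0,0,-1,0,0,0,0.3],
    [0,0,-1,0,0,0,0.3],
    [0,0,-1,0,0,0,0.3],
    [0,0,-1,0,0,0,0.3],
    [0,0,-1,0,0,0,0.3]
  ]
}}

```text
time: 2.2
eef_pos: [0.1758, -0.5475, 0.25]
ee_rot: [-0.0, 0.906, 0.422, 0.0]
contact_force: [-0.0, 0.7, -0.8]
width: 0.0596
grasp_force: 0.0
```

>>> {"name": "servo_tool", "arguments": {
  "targets": [
    [0,0,-1,0,0,0,0.3],
    [0,0,-1,0,0,0,0.3],
    [0,0,-1,0,0,0,0.3],
    [0,0,-1,0,0,0,0.3],
    [0,0,-1,0,0,0,0.3],
    [0,0,-1,0,0,0,0.3],
    [0,0,-1,0,0,0,0.3],
    [0,0,-1,0,0,0,0.3]
  ]
}}

```text
time: 3.0
eef_pos: [0.1758, -0.5475, 0.25]
ee_rot: [0.0, 0.755, 0.656, -0.0]
contact_force: [-0.6, -0.4, 0.4]
width: 0.0596
grasp_force: 0.0
```

>>> {"name": "servo_tool", "arguments": {
  "targets": [
    [0,0,-1,0,0,0,0.3],
    [0,0,-1,0,0,0,0.3],
    [0,0,-1,0,0,0,0.3],
    [0,0,-0.2,0,0,0,0.3]
  ]
}}

```text
time: 3.4
eef_pos: [0.1758, -0.5475, 0.25]
ee_rot: [-0.0, 0.678, 0.735, 0.0]
contact_force: [0.0, 0.5, 0.0]
width: 0.0601
grasp_force: 0.0
```

```bash
cat >> h.py <<'E'
def to(p):
    s=ctrl.sense();A=rot(s['ee_rot']);print('t',round(s['time'],2),'pos',np.round(s['eef_pos'],4),'y ang',np.degrees(np.arctan2(A[1,1],A[0,1])).round(2),'z',A[:,2].round(3),'F',np.round(s['contact_force'],1),'w',round(s['width'],4),'q',np.round(s['q'],2))
    for x in p: print('shift (rows of .03)',(A.T@(np.array(x)-s['eef_pos'])/.03).round(2))
E
python3 -c "
from h import *
to([(.53,-.05,.25),(.501,.327,.25)])"
```

```text
t 3.4 pos [ 0.1758 -0.5475  0.25  ] y ang 4.65 z [-0.  0. -1.] F [0.  0.5 0. ] w 0.0601 q [-1.33  0.31  1.51  0.    1.33 -1.41]
shift (rows of .03) [15.57 13.11  0.  ]
shift (rows of .03) [28.17 13.17  0.  ]
```

>>> {"name": "servo_tool", "arguments": {
  "targets": [
    [0,0,0,0.95,0.82,0,0.3],
    [0,0,0,0.95,0.82,0,0.3],
    [0,0,0,0.95,0.82,0,0.3],
    [0,0,0,0.95,0.82,0,0.3],
    [0,0,0,0.95,0.82,0,0.3],
    [0,0,0,0.95,0.82,0,0.3],
    [0,0,0,0.95,0.82,0,0.3],
    [0,0,0,0.95,0.82,0,0.3]
  ]
}}

```text
time: 4.2
eef_pos: [0.3544, -0.3031, 0.2502]
ee_rot: [0.0, 0.679, 0.734, 0.0]
contact_force: [0.9, -1.2, -0.0]
width: 0.0597
grasp_force: 0.0
```

>>> {"name": "servo_tool", "arguments": {
  "targets": [
    [0,0,0,0.95,0.82,0,0.3],
    [0,0,0,0.95,0.82,0,0.3],
    [0,0,0,0.95,0.82,0,0.3],
    [0,0,0,0.95,0.82,0,0.3],
    [0,0,0,0.95,0.82,0,0.3],
    [0,0,0,0.95,0.82,0,0.3],
    [0,0,0,0.95,0.82,0,0.3],
    [0,0,0,0.95,0.82,0,0.3]
  ]
}}

```text
time: 5.0
eef_pos: [0.5323, -0.0599, 0.2502]
ee_rot: [0.0, 0.679, 0.735, 0.0]
contact_force: [0.5, -0.4, 0.0]
width: 0.0598
grasp_force: 0.0
```

>>> {"name": "servo_tool", "arguments": {
  "targets": [
    [0,0,0,1,0,0,0.3],
    [0,0,0,1,0,0,0.3],
    [0,0,0,1,0,0,0.3],
    [0,0,0,1,0,0,0.3],
    [0,0,0,1,0,0,0.3],
    [0,0,0,1,0,0,0.3],
    [0,0,0,1,0,0,0.3],
    [0,0,0,1,0,0,0.3]
  ]
}}

```text
time: 5.8
eef_pos: [0.5121, 0.1791, 0.2501]
ee_rot: [0.0, 0.679, 0.735, 0.0]
contact_force: [-0.2, 0.2, -0.1]
width: 0.0595
grasp_force: 0.0
```

>>> {"name": "servo_tool", "arguments": {
  "targets": [
    [0,0,0,1,0,0,0.3],
    [0,0,0,1,0,0,0.3],
    [0,0,0,1,0,0,0.3],
    [0,0,0,1,0,0,0.3],
    [0,0,0,0.6,0,0,0.3]
  ]
}}

```text
time: 6.3
eef_pos: [0.5009, 0.3176, 0.25]
ee_rot: [-0.0, 0.678, 0.735, 0.0]
contact_force: [0.5, 0.2, 0.2]
width: 0.0595
grasp_force: 0.0
```

Run:
```python
from h import *
p,d=ctrl.capture('top');cv2.imwrite('pics/top1.png',p[...,::-1])
p,d=ctrl.capture('wrist');cv2.imwrite('pics/wrist1.png',p[...,::-1])
to([(.501,.327,.1)])
```

```text
t 6.4 pos [0.501  0.3176 0.2498] y ang 4.73 z [ 0.     0.001 -1.   ] F [ 0.4 -0.8  0.2] w 0.06 q [0.49 0.33 1.47 0.   1.34 0.41]
shift (rows of .03) [0.31 0.03 4.99]
```

View pics/wrist1.png

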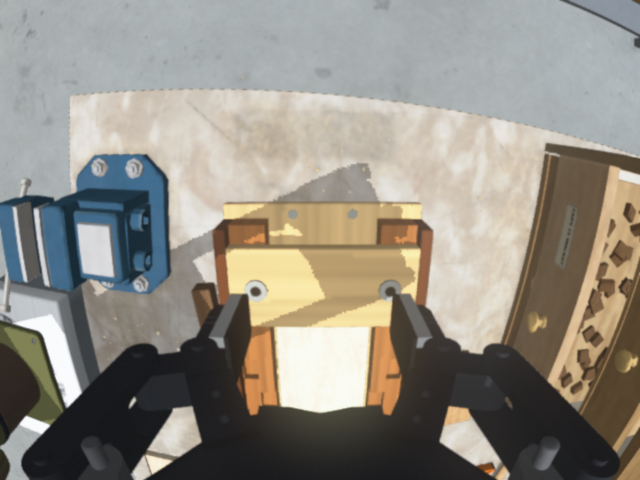

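The wrist view shows the guide board with bushes at (256,291) and (390,291), and the fingers straddle its middle beyond the edge. I'll check the heights of the end plate before descending.

Run:
```python
from h import *
# top0 depth view is gone; take side + top now
for n in('top','side'):
    p,d=ctrl.capture(n);C=cloud(n,d).reshape(-1,3)[d.ravel()>0]
    a=np.radians(4.63);ex=np.array([np.cos(a),np.sin(a)]);ey=np.array([-ex[1],ex[0]])
    g=np.array([.5072,.2525]);r=C[:,:2]-g;x=r@ex;y=r@ey
    for lo,hi in((-.036,.036),):
        for y0 in np.arange(.03,.1,.005):
            m=(abs(x)<.045)&(y>y0)&(y<y0+.005)&(C[:,2]<.12);
            if m.sum(): print(n,y0.round(3),m.sum(),np.percentile(C[m,2],[10,50,90]).round(3))
```

```text
top 0.03 29 [0.061 0.063 0.065]
top 0.035 7 [0.062 0.062 0.063]
top 0.075 4 [-0.     0.     0.002]
top 0.08 32 [-0.003 -0.001  0.001]
top 0.085 55 [-0.003 -0.001  0.002]
top 0.09 83 [-0.003  0.     0.002]
top 0.095 116 [-0.003 -0.     0.002]
top 0.1 97 [-0.002 -0.     0.002]
side 0.03 45 [0.064 0.065 0.066]
side 0.035 4 [0.063 0.064 0.065]
```

>>> {"name": "servo_tool", "arguments": {
  "targets": [
    [0,0,0,0,0,1,0.3],
    [0,0,0,0,0,1,0.3],
    [0,0,0,0,0,1,0.3],
    [0,0,0,0,0,1,0.3],
    [0,0,0,0,0,1,0.3],
    [0,0,0,0,0,0.7,0.3],
    [0,0,0,0,0,0.5,0.3],
    [0,0,0,0,0,0.1,0.3]
  ]
}}

```text
time: 7.3
eef_pos: [0.5001, 0.3131, 0.0591]
ee_rot: [-0.0, 0.679, 0.734, -0.002]
contact_force: [-0.8, -0.5, 0.3]
width: 0.0599
grasp_force: 0.0
```

Run:
```python
from h import *
p,d=ctrl.capture('side');
cv2.imwrite('pics/side2.png',cv2.resize(p[150:350,180:440,::-1],None,fx=3,fy=3))
p,d=ctrl.capture('wrist');cv2.imwrite('pics/wrist2.png',p[...,::-1])
to([(.52,.117,.06)])
```

```text
t 7.4 pos [0.5012 0.3142 0.0608] y ang 4.53 z [-0.001 -0.001 -1.   ] F [0.4 0.4 1. ] w 0.0596 q [ 0.49  0.53  1.69 -0.    0.92  0.41]
shift (rows of .03) [-6.6   0.1   0.03]
```

View pics/side2.png

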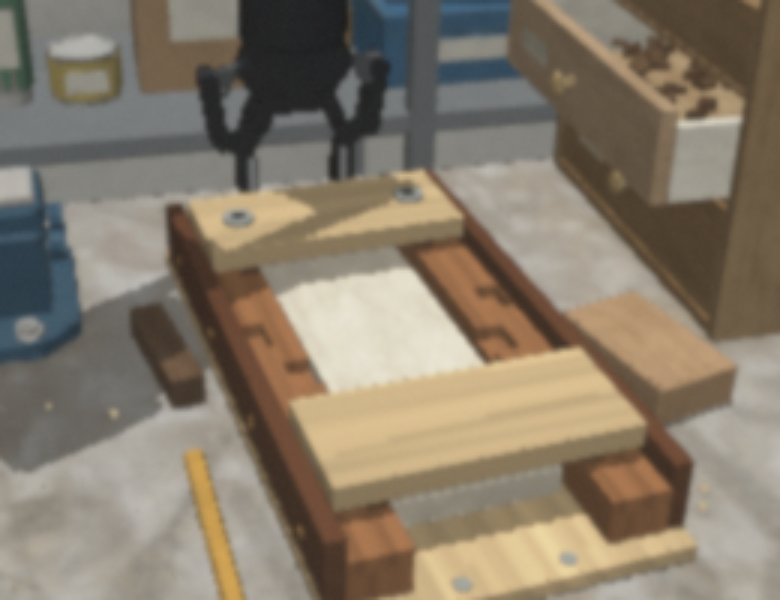

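View pics/wrist2.png

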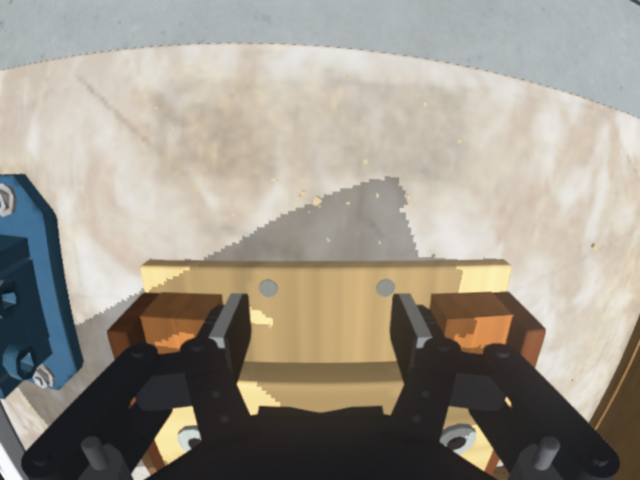

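The fingers stand between the rails and behind the guide's +y edge, clear of it. Now I push along tool -x, about 147 mm in all and slower at the end.

>>> {"name": "servo_tool", "arguments": {
  "targets": [
    [0,0,0,-0.2,0,0,0.3],
    [0,0,0,-0.2,0,0,0.3],
    [0,0,0,-0.2,0,0,0.3],
    [0,0,0,-0.3,0,0,0.3],
    [0,0,0,-0.3,0,0,0.3],
    [0,0,0,-0.3,0,0,0.3],
    [0,0,0,-0.3,0,0,0.3],
    [0,0,0,-0.3,0,0,0.3]
  ]
}}

```text
time: 8.2
eef_pos: [0.5063, 0.252, 0.0611]
ee_rot: [-0.0, 0.678, 0.735, 0.0]
contact_force: [-0.1, 3.8, 2.9]
width: 0.0594
grasp_force: 1.9
```

>>> {"name": "servo_tool", "arguments": {
  "targets": [
    [0,0,0,-0.3,0,0,0.3],
    [0,0,0,-0.3,0,0,0.3],
    [0,0,0,-0.3,0,0,0.3],
    [0,0,0,-0.3,0,0,0.3],
    [0,0,0,-0.3,0,0,0.3],
    [0,0,0,-0.3,0,0,0.3],
    [0,0,0,-0.2,0,0,0.3]
  ]
}}

```text
time: 8.9
eef_pos: [0.5109, 0.1919, 0.0609]
ee_rot: [-0.0, 0.678, 0.735, -0.0]
contact_force: [-0.9, 4.1, 3.2]
width: 0.06
grasp_force: 1.8
```

```bash
cat > look.py <<'E'
from h import *
p,d=ctrl.capture('top');C=cloud('top',d)
for th in('plain','guide'):
    for o in ctrl.cut_out('top',th)[:1]:
        m=o['mask']&(d>0);print(th,round(o['conf'],2),m.sum(),np.median(C[m],0).round(4))
for th,z in(('seat',.04),('plain',.04),('guide_top',.064)):
    for o in ctrl.pinpoint('top',th)[:1]: print(th,round(o['conf'],2),onz('top',o['centre'],z).round(4))
to([(.5195,.1165,.06)])
E
python3 look.py
```

```text
plain 0.94 6014 [ 0.5387 -0.0082  0.0629]
guide 0.9 3277 [0.4879 0.1379 0.0633]
plain 0.66 [0.5299 0.0023 0.04  ]
guide_top 0.66 [0.5147 0.1383 0.064 ]
t 9.2 pos [0.5106 0.1924 0.0606] y ang 4.62 z [-0.001 -0.001 -1.   ] F [ 0.7  0.2 -0. ] w 0.0598 q [ 0.28  0.48  1.8  -0.    0.87  0.2 ]
shift (rows of .03) [-2.55  0.09  0.02]
```

>>> {"name": "servo_tool", "arguments": {
  "targets": [
    [0,0,0,-0.1,0,0,0.3],
    [0,0,0,-0.15,0,0,0.3],
    [0,0,0,-0.15,0,0,0.3],
    [0,0,0,-0.1,0,0,0.3],
    [0,0,0,-0.1,0,0,0.3]
  ]
}}

```text
time: 9.7
eef_pos: [0.5125, 0.1747, 0.061]
ee_rot: [-0.0, 0.678, 0.735, 0.0]
contact_force: [0.6, 1.7, -0.9]
width: 0.0596
grasp_force: 0.9
```

>>> {"name": "servo_tool", "arguments": {
  "targets": [
    [0,0,0,-0.06,0,0,0.3],
    [0,0,0,-0.06,0,0,0.3]
  ]
}}

```text
time: 9.9
eef_pos: [0.5129, 0.1712, 0.0611]
ee_rot: [-0.0, 0.678, 0.735, 0.0]
contact_force: [0.4, 0.8, -0.3]
width: 0.0595
grasp_force: 0.3
```

```bash
python3 look.py
```

```text
plain 0.91 2942 [ 0.5641 -0.0183  0.0629]
guide 0.63 3362 [0.4894 0.1138 0.0629]
plain 0.61 [0.528  0.0008 0.04  ]
guide_top 0.83 [0.5151 0.1211 0.064 ]
t 10.2 pos [0.5129 0.1712 0.0611] y ang 4.62 z [ 0. -0. -1.] F [ 0.4 -1.2 -0.1] w 0.0597 q [ 0.24  0.47  1.81 -0.    0.86  0.16]
shift (rows of .03) [-1.83  0.07  0.04]
```

>>> {"name": "servo_tool", "arguments": {
  "targets": [
    [0,0,0,-0.05,0,0,0.3],
    [0,0,0,-0.05,0,0,0.3]
  ]
}}

```text
time: 10.4
eef_pos: [0.5131, 0.1687, 0.0611]
ee_rot: [-0.0, 0.678, 0.735, 0.0]
contact_force: [0.0, 1.8, 0.1]
width: 0.06
grasp_force: 1.2
```

```bash
cat > z.py <<'E'
from h import *
for n in('top','side'):
    p,d=ctrl.capture(n);C=cloud(n,d);o=ctrl.cut_out(n,'guide')
    if o: m=o[0]['mask']&(d>0);print(n,round(o[0]['conf'],2),m.sum(),np.percentile(C[m][:,2],[20,50,80]).round(4))
to([])
E
python3 z.py
```

```text
top 0.91 3302 [0.054  0.0553 0.0567]
side 0.6 2814 [0.0542 0.0567 0.0575]
t 10.6 pos [0.5131 0.1685 0.0611] y ang 4.6 z [ 0.  0. -1.] F [ 1.   2.1 -0. ] w 0.0595 q [0.24 0.47 1.81 0.   0.86 0.16]
```

>>> {"name": "servo_tool", "arguments": {
  "targets": [
    [0,0,0,-0.05,0,0,0.3],
    [0,0,0,-0.05,0,0,0.3]
  ]
}}

```text
time: 10.8
eef_pos: [0.5133, 0.1655, 0.0611]
ee_rot: [-0.0, 0.678, 0.735, 0.0]
contact_force: [0.3, 3.2, 0.7]
width: 0.06
grasp_force: 1.3
```

```bash
python3 z.py
```

```text
top 0.71 3323 [0.0539 0.0553 0.0566]
side 0.72 2743 [0.0546 0.0567 0.0576]
t 11.0 pos [0.5134 0.1652 0.0611] y ang 4.61 z [ 0. -0. -1.] F [-0.1  2.5  0.6] w 0.0599 q [ 0.23  0.47  1.81 -0.    0.86  0.15]
```

It dropped: the top is at 56 mm and was at 64. I'll back off, rise, shut the fingers and move over the middle.

>>> {"name": "servo_tool", "arguments": {
  "targets": [
    [0,0,0,0.3,0,0,0.3],
    [0,0,0,0.2,0,0,0.3],
    [0,0,0,0,0,-1,0.3],
    [0,0,0,0,0,-1,0.6],
    [0,0,0,-0.7,0,0,1],
    [0,0,0,-0.7,0.05,0,1],
    [0,0,0,-0.6,0,0,1],
    [0,0,0,-0.2,0,0,1]
  ]
}}

```text
time: 11.8
eef_pos: [0.5187, 0.1137, 0.1211]
ee_rot: [0.0, 0.678, 0.735, -0.0]
contact_force: [0.2, 0.8, -0.1]
width: 0.0002
grasp_force: 0.0
```

>>> {"name": "servo_tool", "arguments": {
  "targets": [
    [0,0,0,0,0,0,1],
    [0,0,0,0,0,0,1],
    [0,0,0,0,0,0,1]
  ]
}}

```text
time: 12.1
eef_pos: [0.5187, 0.1154, 0.1209]
ee_rot: [-0.0, 0.678, 0.735, 0.0]
contact_force: [-0.6, -0.8, 0.6]
width: 0.0001
grasp_force: 0.0
```

```bash
python3 - <<'E'
from h import *
p,d=ctrl.capture('wrist');cv2.imwrite('pics/wrist3.png',p[...,::-1])
to([(.5183,.115,.078)])
E
python3 z.py
```

```text
t 12.15 pos [0.5188 0.1154 0.1209] y ang 4.66 z [-0.  0. -1.] F [ 1.2 -0.8  0.6] w -0.0003 q [0.14 0.38 1.77 0.   0.99 0.06]
shift (rows of .03) [-0.01 -0.02  1.43]
side 0.6 2795 [0.0541 0.0567 0.0575]
t 12.35 pos [0.5188 0.115  0.121 ] y ang 4.64 z [-0.  0. -1.] F [ 0.6 -0.6 -0.2] w 0.0004 q [0.14 0.38 1.77 0.   0.99 0.06]
```

View pics/wrist3.png

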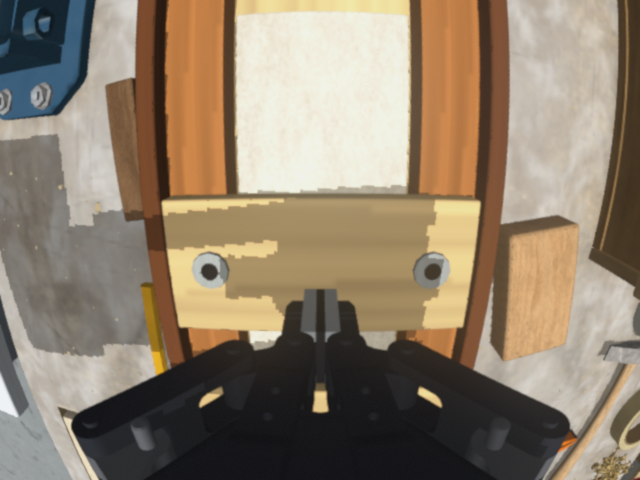

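The board sits flush between the cheeks and the shut fingers are midway between the bushes at (209,271) and (432,270). Now I press down.

>>> {"name": "servo_tool", "arguments": {
  "targets": [
    [0,0,0,0,0,0.6,1],
    [0,0,0,0,0,0.6,1],
    [0,0,0,0,0,0.2,1],
    [0,0,0,0,0,0.1,1],
    [0,0,0,0,0,0.05,1]
  ]
}}

```text
time: 12.85
eef_pos: [0.5189, 0.1147, 0.0747]
ee_rot: [-0.0, 0.678, 0.735, -0.0]
contact_force: [-3.2, -0.1, 10.8]
width: -0.0004
grasp_force: 5.6
```

>>> {"name": "servo_tool", "arguments": {
  "targets": [
    [0,0,0,0,0,0.04,1],
    [0,0,0,0,0,0,1]
  ]
}}

```text
time: 13.05
eef_pos: [0.5189, 0.1147, 0.0748]
ee_rot: [0.0, 0.678, 0.735, 0.0]
contact_force: [-3.1, -0.7, 5.9]
width: 0.0001
grasp_force: 3.2
```

>>> {"name": "servo_tool", "arguments": {
  "targets": [
    [0,0,0,0,0,0.07,1],
    [0,0,0,0,0,0.07,1],
    [0,0,0,0,0,0,1]
  ]
}}

```text
time: 13.35
eef_pos: [0.519, 0.1147, 0.0746]
ee_rot: [0.001, 0.678, 0.735, 0.001]
contact_force: [-10.5, -0.8, 38.6]
width: 0.0
grasp_force: 19.6
```

>>> {"name": "servo_tool", "arguments": {
  "targets": [
    [0,0,0,0,-0.02,0,1],
    [0,0,0,0,0,0,1],
    [0,0,0,0,0,0,1],
    [0,0,0,0,0,0,1],
    [0,0,0,0,0,0,1]
  ]
}}

```text
time: 13.85
eef_pos: [0.5189, 0.1147, 0.0746]
ee_rot: [0.001, 0.678, 0.735, 0.002]
contact_force: [-9.1, -1.4, 38.1]
width: -0.0
grasp_force: 18.9
```

```bash
python3 z.py; python3 look.py
python3 - <<'E'
from h import *
p,d=ctrl.capture('side');cv2.imwrite('pics/side3.png',p[...,::-1])
E
```

```text
top 0.93 755 [0.0537 0.055  0.0563]
side 0.86 2616 [0.0541 0.0567 0.0576]
t 14.05 pos [0.5189 0.1147 0.0746] y ang 4.62 z [ 0.004  0.    -1.   ] F [-10.2  -1.7  38.1] w -0.0001 q [ 0.14  0.44  1.82 -0.    0.88  0.06]
plain 0.88 3355 [0.4969 0.0099 0.063 ]
guide 0.95 787 [0.4622 0.084  0.0551]
plain 0.58 [ 0.5283 -0.0033  0.04  ]
t 14.35 pos [0.5189 0.1147 0.0746] y ang 4.62 z [ 0.004  0.    -1.   ] F [-9.8 -1.2 37.6] w 0.0 q [ 0.14  0.44  1.82 -0.    0.88  0.06]
shift (rows of .03) [0.06 0.02 0.49]
```

View pics/side3.png

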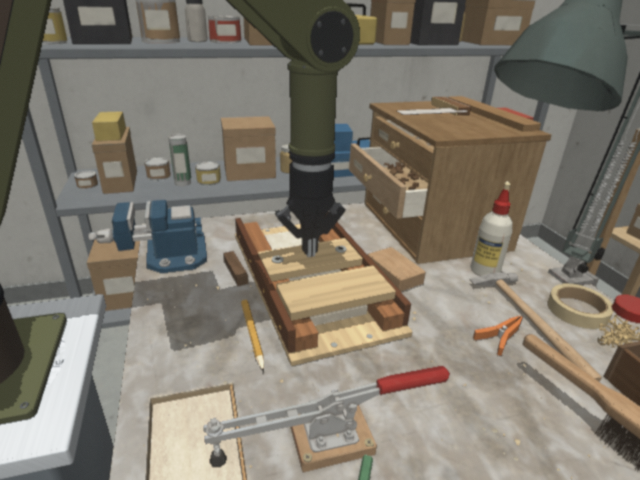

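The side picture shows the fingertips at (310,248) pressing the seated guide board. The plain board at (335,290), the pencil, the walnut bar and the sanding block look unmoved. The press holds steady at about 38 N.

```bash
python3 -c "
from cell import ctrl
print(ctrl.sign_off())"
```

```text
the job is handed in; nothing more can be done
None
```

The guide board was pushed along the rails until it dropped into its notches, and I handed the job in at about 14 s with the shut fingertips still pressing its middle at a steady 38 N or so; the plain board and the things round the jig looked unmoved.

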